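# Pull two tubes from the sprung clip strip

### The arm

A 6-joint arm with a two-finger parallel gripper is mounted at the origin on the work surface. World frame = base frame: x ahead of the robot, y to its left, z up, the work surface at z = 0. Lengths are in m, angles in rad, forces in N, time in s.
With the tool pointing down it reaches from about 0.3 to 0.775 m from the base axis. Payload 14.6 kg.
Tool frame: the origin (TCP) lies midway between the tips of the shut fingers; the grasp point (between the pads) lies 19 mm behind it; z points along the fingers, y is the line along which they close (so a half turn about z gives the same grasp; the last joint's range is limited). The gripper opens to 85 mm and grips with 20 to 120 N. Pads are 22 mm wide; open, the fingers measure 114 mm over their backs; the gripper's body (76 mm by 85 mm) begins 54 mm behind the grasp point. The pads swing forward as they close: fully open they stand 13 mm farther back than shut.
Start: joints at [-1.236, 0.3, 1.521, -0, 1.321, -0.067], TCP at [0.215, -0.506, 0.231] pointing down, gripper open.
Joint ranges: [-3.03, 3.03], [-0.79, 2.21], [0.23, 2.52], [-1.04, 4.18], [0, 3.07], [-2.55, 2.55]. Speed limits (rad/s): [2.22, 2.22, 2.57, 3.14, 3.14, 3.14].

### API

Orientations are given as a unit quaternion [x, y, z, w].
In Python, from rig import robot gives the robot as it stands. The module is installed in compiled form; this text tells all that it offers. Calls block until the motion is done:
- robot.move_to(position, orientation): joint-space move of the TCP to a pose.
- robot.line_to(position, orientation=None, velocity=0.15): straight line of the TCP; orientation=None keeps the orientation; velocity is the mean speed in m/s.
- robot.set_joints(angles): joint-space move.
- robot.grip(opening, effort=None): finger opening in m; effort is the grip in N (None keeps the last); returns when the fingers have stopped.
- robot.hold(seconds).
- robot.solve_ik(position, orientation): joint angles nearest the present ones, or None.
- robot.get_state(): the state.
- robot.read_camera(name): name is "side" or "top" or "wrist"; returns (picture, depth): 384x512x3 uint8, red, green, blue; 384x512 float32, m along the optical axis (not along the pixel's ray), 0 where there is no reading.
- robot.camera_model(name): a dict with "fx", "fy", "cx", "cy" (pixels), "extrinsics" (4x4, takes a point from world to camera coordinates). Camera axes: x right, y down, z forward; pixel columns grow to the right and rows downward; lengths in m; the calibration is good to about 2 mm. A picture is of the moment at which its call begins: read the wrist's pose just before it. camera_model takes no time and is no camera call; for the wrist camera it gives the pose at the moment of the call.
A pose or a line that the arm cannot do raises robot.MotionError and nothing moves.
- robot.close_job(): hands the job in; it is judged then, once.
The state is a dict: "time": time; "joint_positions": joint angles; "qvel": joint speeds; "joint_torque": joint torques, N m; "eef_pos": TCP position; "tool_rot": TCP orientation; "contact_force": force on the tool from outside, world axes, zero at the start; "moment": the same for the moment, N m; "width": finger opening in m; "grasp_force": force on a finger pad.
Only numpy, scipy, OpenCV 4.12 (cv2) and the standard library are available. Lean on these libraries where they do the work, as an engineer would, in place of code of your own. Each camera call takes 0.05 s, during which the arm holds its last target. There are 200 camera calls.

### The job

Pull the purple-capped tube straight up out of the sprung clip strip and stand it upright in the blue tray; then, and not before, pull the yellow-capped tube and stand it upright in the tray as well. Leave the red-capped tube clipped in its place in the strip, and let both moved tubes stand free at rest on the tray's floor.

Things in the scene. Friction and masses are not known exactly. Their poses are not given: they have to be found in the camera images.
- purple_tube: purple-capped blood tube in a white round carrier foot, one rigid upright piece 103 mm tall, 60 g. Foot 30 mm wide to 9 mm up, tapering to 23 mm at 18 mm, 22 mm high; clear tube 13 mm wide; cap 18 mm wide, from 78 to 103 mm up. Origin: centre of the foot's underside, z up the tube; yaw means nothing. Starts clipped in the strip (see yellow and red). Move it first.
- yellow_tube: the same but yellow-capped; move it second. The three tubes stand, colours in any order, 75 mm apart in a straight row on a fixed aluminium clip strip (85 x 250 mm, plate 12 mm thick: the feet stand on it, with guides 7 mm high beside them). Two steel sprung jaws across the strip, their tops 33 mm above the bench, close over each foot's taper.
- red_tube: the same but red-capped, clipped in the same strip; it stays there. Each pair of jaws holds its foot down by a detent: a straight upward pull of about 4 to 8 N springs the jaws apart within 8 mm of lift; they snap shut again under the foot, which is free of them once raised 25 mm.
- tray: blue plastic tray, fixed to the bench, open on top, empty at the start: 150 mm (its x) by 210 mm (its y), rim 18 mm high, walls and floor 5 mm thick. Origin: centre of its underside, on the bench; x and y along its sides, z up; tubes stand on its floor, 5 mm above the origin.

How it is judged:
By the outcome, as a careful person would: the job done as asked, in the order asked, and still so for the second after the job is handed in, with the robot touching nothing.
It also fails if it takes over 54 s, if anything falls off the work surface, if the arm or the gripper's body presses on something with over 40 N, if the wrist force passes 120 N, or if a joint passes its speed limit or range.

## Working session

There is one attempt and no reset: what is moved stays moved. The work goes in short steps, each a Python script; the robot and the scene stay as the last script left them, time stands still between calls to the robot, and variables do not carry over. Pictures are saved under pics/ and viewed, at most 10 in all, crops included, and the job is handed in when it is done.

```bash
mkdir -p pics; cat > h.py <<'E'
import numpy as np, cv2
from rig import robot
def cloud(name):
    m=robot.camera_model(name); im,d=robot.read_camera(name)
    v,u=np.indices(d.shape); E=np.array(m["extrinsics"])
    pc=np.stack([(u-m["cx"])/m["fx"]*d,(v-m["cy"])/m["fy"]*d,d],-1)
    P=(pc-E[:3,3])@E[:3,:3]
    P[d==0]=np.nan
    return im,P
def save(name,im): cv2.imwrite(f"pics/{name}.png",im[...,::-1])
E
python3 - <<'E'
from h import *
a,P=cloud("top"); b,Q=cloud("side"); save("t0",a); save("s0",b); np.savez("c0.npz",a=a,P=P,b=b,Q=Q)
print(robot.get_state())
E
```

```text
{'time': 0.1, 'joint_positions': array([-1.23558625e+00,  3.00373555e-01,  1.52154566e+00, -2.91371610e-06,
        1.32070789e+00, -6.66130587e-02]), 'qvel': array([-0.00110482, -0.00145052, -0.00097422,  0.00115281,  0.00051696,
        0.00230885]), 'joint_torque': array([ 7.31694145e-04, -5.44377851e+01, -3.62369120e+01, -1.34005104e-04,
        3.02109111e-03,  3.02857643e-05]), 'eef_pos': array([ 0.21502009, -0.50598615,  0.23078981]), 'tool_rot': array([ 9.79884867e-01,  1.99562972e-01, -7.06525114e-05, -5.12378245e-04]), 'contact_force': array([-1.0696317 , -0.23520208, -0.73556349]), 'moment': array([-0.02247435,  0.02702361, -0.01928223]), 'grasp_force': 0.0, 'width': 0.08533875364968609}
```

View pics/t0.png

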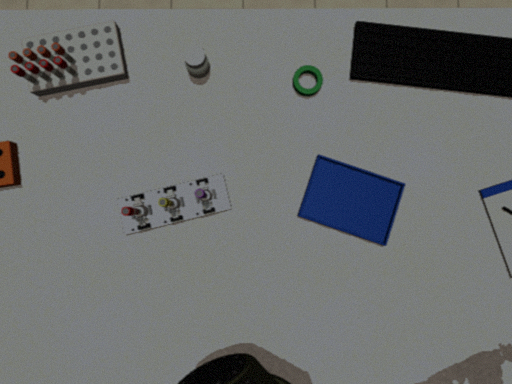

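View pics/s0.png

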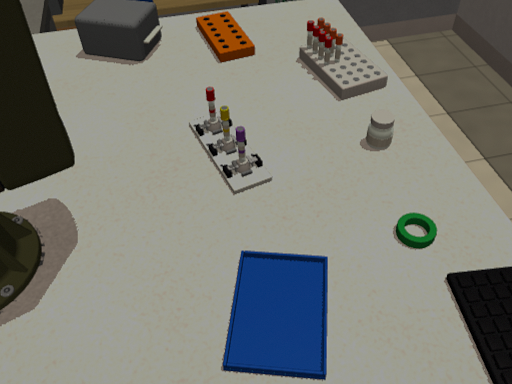

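The top view shows red at (128,211), yellow at (166,202) and purple at (203,194). The tray is centred near (351,199) and is empty.

```bash
python3 - <<'E'
from h import *
c=np.load("c0.npz")
for im,P,n in((c['a'],c['P'],'top'),(c['b'],c['Q'],'side')):
    hsv=cv2.cvtColor(im,cv2.COLOR_RGB2HSV); H,S,V=[hsv[...,i].astype(int) for i in range(3)]
    m=robot.camera_model(n);E=np.array(m["extrinsics"]);print(n,'cam',-E[:3,:3].T@E[:3,3])
    reg=np.zeros(H.shape,bool)
    if n=='top': reg[170:240,112:235]=1
    else: reg[80:190,185:275]=1
    for k,h in dict(purple=(125,160),yellow=(20,35),red=(170,190)).items():
        w=reg&(S>60)&(V>40)&((H>=h[0])&(H<=h[1])|(k=='red')&(H<6))
        w&=(P[...,2]>.07)
        p=P[w]; vv,uu=np.nonzero(w); print(k,w.sum(),np.nanmedian(p,0).round(4),np.nanmin(p,0).round(4),np.nanmax(p,0).round(4),uu.mean().round(1),vv.mean().round(1))
        if n=='top':
            q=p[p[:,2]>.107]; print('  top',len(q),q.mean(0).round(4))
    b=(H>100)&(H<125)&(S>150)&(V>60)
    if n=='top': b[:,420:]=0; b[:, :280]=0
    else: b[:240]=0; b[:,:215]=0; b[:,340:]=0
    b&=np.isfinite(P[...,0])
    p=P[b]; print('tray z',np.percentile(p[:,2],[1,50,99]).round(4)); print(cv2.minAreaRect(p[:,:2].astype(np.float32)), p[:,:2].mean(0))
    # strip plate
    if n=='top':
        w=reg&(abs(P[...,2]-.012)<.004); p=P[w]; print('strip',w.sum(),cv2.minAreaRect(p[:,:2].astype(np.float32)))
        print('bench z',np.nanmedian(P[240:300,100:200,2]))
E
```

```text
top cam [0.47182403 0.01268868 0.8069945 ]
purple 41 [0.5175 0.1143 0.1145] [0.5094 0.1088 0.0918] [0.5271 0.1243 0.1171] 199.7 193.1
  top 33 [0.5172 0.1164 0.1144]
yellow 63 [0.4999 0.1855 0.1134] [0.492  0.1812 0.0707] [0.5089 0.1981 0.1177] 164.3 202.0
  top 41 [0.5003 0.1887 0.1143]
red 67 [0.4843 0.2588 0.114 ] [0.4745 0.2545 0.0701] [0.4908 0.2711 0.1167] 127.3 210.6
  top 48 [0.4834 0.2618 0.1142]
tray z [0.0019 0.0051 0.0195]
((0.5076877474784851, -0.21531619131565094), (0.20897704362869263, 0.148092120885849), 70.76392364501953) [ 0.50626401 -0.21560281]
strip 2625 ((0.5004945993423462, 0.1908402442932129), (0.0851568654179573, 0.25056135654449463), 13.55227279663086)
bench z 0.0002753003416790764
side cam [ 0.39583691 -0.6175803   0.70383479]
purple 108 [0.5163 0.1077 0.1042] [0.509  0.1029 0.0864] [0.5253 0.1186 0.1178] 240.1 134.7
yellow 113 [0.4996 0.1815 0.1049] [0.4917 0.1765 0.0851] [0.5089 0.1979 0.1167] 224.5 113.3
red 95 [0.4817 0.2543 0.1055] [0.4745 0.2503 0.0862] [0.4905 0.2675 0.1182] 209.9 94.2
tray z [0.0023 0.0053 0.0193]
((0.5067670941352844, -0.2187790721654892), (0.20916713774204254, 0.1483486294746399), 70.6594009399414) [ 0.50469811 -0.22582704]
```

```bash
cat >> h.py <<'E'
R=np.radians
phi=R(13.55); q=[np.cos((phi+np.pi/2)/2),np.sin((phi+np.pi/2)/2),0,0]
u=np.array([-np.sin(phi),np.cos(phi)]); C=np.array([.5003,.1893])
tube=dict(purple=C-.075*u,yellow=C)
t=np.array([np.cos(R(70.7)),np.sin(R(70.7))]); T=np.array([.507,-.2165])
goal=dict(purple=T-.045*t,yellow=T+.045*t)
def caps(name):
    im,P=cloud(name); hsv=cv2.cvtColor(im,cv2.COLOR_RGB2HSV); H,S,V=[hsv[...,i].astype(int) for i in range(3)]
    for k,h in dict(purple=(125,160),yellow=(20,35),red=(170,190)).items():
        w=(S>60)&(V>40)&((H>=h[0])&(H<=h[1])|(k=='red')&(H<6))&(P[...,2]>.07)&(P[...,2]<.2)
        n,l,s,c=cv2.connectedComponentsWithStats(w.astype(np.uint8))
        if n<2: continue
        w=l==1+s[1:,4].argmax(); p=P[w]; z=np.percentile(p[:,2],95); p=p[p[:,2]>z-.004]
        print(name,k,len(p),'top mid',((p.min(0)+p.max(0))/2).round(4),'mean',p.mean(0).round(4),'ext',np.ptp(p,0).round(4))
    return im
def st(s=''):
    a=robot.get_state(); print(s,round(a['time'],2),a['eef_pos'].round(4),a['contact_force'].round(1),round(a['width'],4),round(a['grasp_force'],1))
E
python3 - <<'E'
from h import *
print(goal,tube)
robot.move_to([*tube['purple'],.20],q); robot.grip(.05); st()
save('w1',caps('wrist'))
E
```

```text
{'purple': array([ 0.49212685, -0.25897104]), 'yellow': array([ 0.52187315, -0.17402896])} {'purple': array([0.51787204, 0.11638756]), 'yellow': array([0.5003, 0.1893])}
 3.0 [0.5179 0.1163 0.2   ] [ 0.1  1.1 -0.3] 0.0499 0.0
wrist purple 159 top mid [0.5169 0.1161 0.1151] mean [0.5167 0.1171 0.1158] ext [0.0163 0.0163 0.0044]
wrist yellow 254 top mid [0.4993 0.1883 0.1162] mean [0.4989 0.1882 0.1159] ext [0.0171 0.0173 0.0042]
wrist red 40 top mid [0.4837 0.2536 0.1095] mean [0.4838 0.253  0.1089] ext [0.0095 0.0029 0.0073]
```

View pics/w1.png

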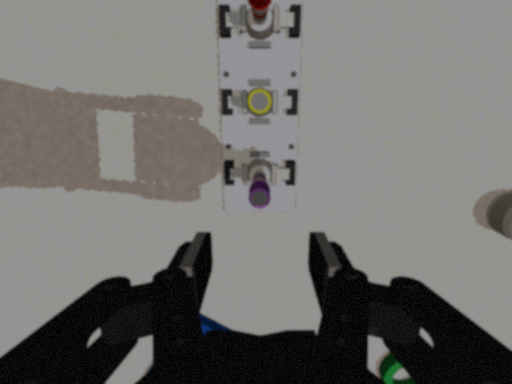

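Purple's cap is at (259,193), midway between the fingers at columns 210 and 310. Yellow is at (259,101) and red at the top edge. The wrist position agrees with the estimate to within 1 mm.

```bash
python3 - <<'E'
from h import *
x,y=.5173,.1165
robot.line_to([x,y,.078],q,.12); st('down')
robot.grip(0.0,40); st('grip')
robot.line_to([x,y,.088],q,.03); st('10mm')
robot.line_to([x,y,.150],q,.08); st('up')
save('s1',caps('side'))
E
```

```text
down 4.22 [0.5177 0.1166 0.0787] [ 0.3 -0.4  0.8] 0.05 0.0
grip 4.61 [0.5175 0.1166 0.0785] [-1.5 -0.5  6.6] 0.0169 39.0
10mm 5.09 [0.5175 0.1165 0.0884] [-1.2 -1.2  0.3] 0.017 40.2
up 6.02 [0.5171 0.1165 0.1495] [-0.3 -0.1 -1. ] 0.0173 40.2
side purple 25 top mid [0.518  0.1116 0.1856] mean [0.5186 0.1087 0.1855] ext [0.0148 0.0148 0.0054]
side yellow 21 top mid [0.4975 0.1864 0.1138] mean [0.497  0.1843 0.1141] ext [0.0111 0.015  0.0046]
side red 98 top mid [0.7867 0.4527 0.1073] mean [0.7874 0.4484 0.1069] ext [0.037  0.1067 0.0057]
```

View pics/s1.png

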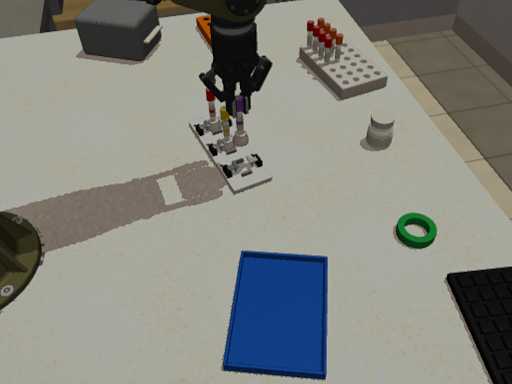

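Purple's foot (240,138) is clear of the jaws (243,163) and the tube is upright. I'll place it now.

```bash
cat >> h.py <<'E'
def place(g,z0):
    robot.line_to([*g,.150],q,.15); robot.line_to([*g,z0+.006],q,.1); robot.hold(.2)
    f0=robot.get_state()['contact_force'][2]; z=z0+.006
    while z>z0-.004:
        z-=.001; robot.line_to([*g,z],q,.02)
        f=robot.get_state()['contact_force'][2]
        if f-f0>2.5: break
    print('contact',round(z,4),round(f0,2),round(f,2)); st('placed')
    robot.grip(.03); st('open'); robot.grip(.05)
    robot.line_to([*g,.15],q,.12); robot.line_to([*g,.2],q,.2)
E
python3 - <<'E'
from h import *
place(goal['purple'],.0715); st()
im=caps('side'); save('s2',im[200:])
robot.move_to([.4990,.1888,.20],q); st()
caps('wrist')
E
```

```text
contact 0.0705 -1.15 9.46
placed 11.55 [ 0.4926 -0.2593  0.0715] [-2.   1.   9.5] 0.0172 41.1
open 11.83 [ 0.492  -0.2589  0.0703] [-0.3  0.3 -0.1] 0.0298 0.0
 13.38 [ 0.4921 -0.2589  0.1998] [-0.8  0.7 -0.6] 0.0502 0.0
side purple 60 top mid [ 0.4927 -0.2614  0.1075] mean [ 0.493  -0.2631  0.1077] ext [0.0167 0.0177 0.0056]
side yellow 12 top mid [0.0824 0.0325 0.0794] mean [0.0815 0.0319 0.0787] ext [0.0062 0.0091 0.0059]
side red 99 top mid [0.7866 0.4537 0.1075] mean [0.7877 0.4471 0.1068] ext [0.0362 0.1045 0.0068]
 15.07 [0.4993 0.188  0.1999] [1.6 1.  0.2] 0.0496 0.0
wrist yellow 215 top mid [0.4994 0.1888 0.1152] mean [0.4993 0.1895 0.1158] ext [0.0172 0.0168 0.0048]
wrist red 254 top mid [0.4818 0.2612 0.1161] mean [0.4817 0.2609 0.1159] ext [0.017  0.0172 0.0038]
```

View pics/s2.png

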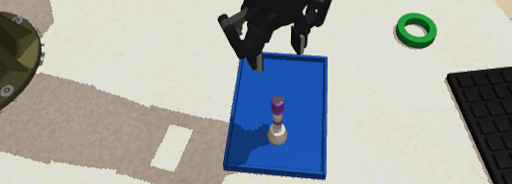

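Purple stands upright in the tray, with its cap at (277,100) and foot at (277,133) in the crop. Next is yellow.

```bash
python3 - <<'E'
from h import *
x,y=.4996,.1890
robot.line_to([x,y,.078],q,.12); st('down')
robot.grip(0.0,40); st('grip')
robot.line_to([x,y,.088],q,.03); st('10mm')
robot.line_to([x,y,.150],q,.08); st('up')
save('s3',caps('side'))
place(goal['yellow'],.0715); st()
robot.move_to([.35,0,.3],q); st()
im=caps('side');save('s4',im); caps('top')
E
```

```text
down 16.29 [0.5    0.1891 0.0787] [-0.1 -0.3  0.7] 0.0499 0.0
grip 16.68 [0.4999 0.1891 0.0785] [-1.8  0.8  5.8] 0.0166 39.2
10mm 17.17 [0.4998 0.1891 0.0884] [0.8 0.4 0.2] 0.0172 40.4
up 18.09 [0.4994 0.1889 0.1495] [-0.7  1.  -0.8] 0.0165 40.4
side purple 62 top mid [ 0.4927 -0.2615  0.1079] mean [ 0.4923 -0.2628  0.1077] ext [0.0168 0.0161 0.0058]
side yellow 29 top mid [0.5002 0.1867 0.1862] mean [0.5002 0.1841 0.186 ] ext [0.0156 0.0247 0.0056]
side red 88 top mid [0.7866 0.4526 0.1078] mean [0.7874 0.4486 0.1074] ext [0.0341 0.1014 0.0061]
contact 0.0705 -0.05 10.12
placed 23.54 [ 0.5224 -0.1742  0.0715] [-2.4  0.5 10.1] 0.0171 41.4
open 23.82 [ 0.5218 -0.174   0.0703] [ 0.7 -0.3 -0.2] 0.0302 0.0
 25.38 [ 0.5218 -0.174   0.1998] [-0.4 -0.6 -0.5] 0.0501 0.0
 26.41 [ 3.505e-01 -3.000e-04  2.995e-01] [-0.2 -0.8  0.5] 0.0499 0.0
side purple 61 top mid [ 0.4927 -0.2615  0.1079] mean [ 0.4925 -0.2627  0.1077] ext [0.0166 0.0187 0.0054]
side yellow 61 top mid [ 0.5226 -0.1759  0.1078] mean [ 0.5229 -0.1767  0.1079] ext [0.0171 0.0185 0.0048]
side red 89 top mid [0.7873 0.4509 0.1079] mean [0.7879 0.4471 0.1072] ext [0.0338 0.102  0.0066]
top purple 28 top mid [ 0.4937 -0.2578  0.1083] mean [ 0.4932 -0.2564  0.108 ] ext [0.0161 0.0146 0.0048]
top yellow 34 top mid [ 0.5233 -0.1718  0.1084] mean [ 0.5232 -0.1713  0.1082] ext [0.0144 0.0144 0.0045]
top red 37 top mid [0.4824 0.2629 0.1157] mean [0.4836 0.2625 0.1151] ext [0.0159 0.0169 0.0051]
```

View pics/s4.png

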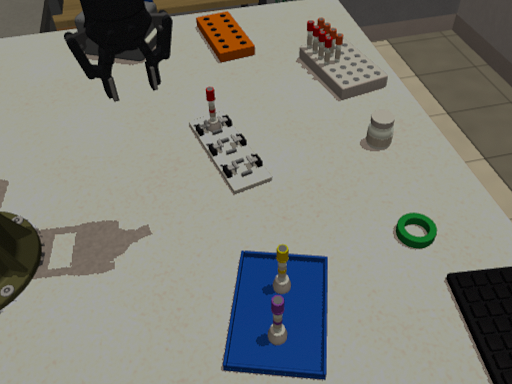

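Purple (277,305) and yellow (282,254) stand upright in the tray, and red (210,95) is still clipped in the strip. The arm is clear of everything.

```bash
python3 -c "
from rig import robot
print(robot.close_job())"
```

```text
the job is handed in; nothing more can be done
None
```

The job is handed in: the purple tube, then the yellow, were pulled from the strip and now stand upright and free on the tray floor, with red still clipped in place, at about 26.5 s on the robot's clock.

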